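# Take the red-capped vial from the cradle rack and start it on the roller mixer

## Task

Take the red-capped vial out of the crowded rack and set it down (do not drop it) on the roller mixer, lying lengthwise between the two rows of wheels and centred on all four, capped end either way. Let go, then press the green start button fully in and release it. Leave the other vials lying in their places in the rack.

Things in the scene. Friction and masses are not known exactly. Their poses are not given: they have to be found in the camera images.
- rack: grey rack fixed to the bench, 176 x 128 mm, origin at the centre of its underside. Six vials lie along its x axis in cradles 26 mm long: two rows, at x = -48 and 48 mm, of three, at y = -30, 0, 30 mm; vial axes 40 mm above the bench. Only 6 mm between vials side by side; the 46 mm channel between the rows and the rows' outer ends are open down to the 5 mm base plate
- vial_red_center (a point): centre of the vial to be moved: a round amber vial, 24 mm in diameter and 50 mm long, white label, ribbed red screw cap of the same diameter; 40 g; lying on its side, free to roll. Its x axis runs along the vial to the capped end; y and z turn with it. It lies in any of the rack's six places; its two flat ends overhang the cradle by 12 mm and can be reached from above
- mixer: blue roller mixer fixed to the bench, 130 (x) x 190 (y) mm, deck 30 mm high, origin at the centre of its underside. Two 6 mm shafts along its y axis at x = 2 and 38 mm, 47 mm above the bench, each with two black wheels (30 mm in diameter, 8 mm wide, at y = -12 and 12 mm); all stand still. Grey bearing blocks at y = -76 and 76 mm, 57 mm high
- trough (a point): where the centre of the vial is when it lies centred on the four wheels: 67 mm above the bench, over x = 20 mm, y = 0 of the mixer. Its y axis runs along the shafts; the vial lies along y, overhanging the wheels by 9 mm at each end. The deck is 37 mm below this point
- start (a joint): green start button on the mixer's deck: 0 up, 0.006 m fully pressed; its spring needs 5 N at the end of the travel and brings it back up
- start_top (a point): centre of the top face of the start button (24 mm in diameter), pressed straight down; at x = -42 mm, y = -55 mm of the mixer
- vial_white_1_center (a point): centre of white-capped vial 1 of 5, of the same size as the red-capped one; its x axis runs along the vial. To be left in its place in the rack
- vial_white_2_center (a point): centre of white-capped vial 2 of 5, of the same size as the red-capped one; its x axis runs along the vial. To be left in its place in the rack
- vial_white_3_center (a point): centre of white-capped vial 3 of 5, of the same size as the red-capped one; its x axis runs along the vial. To be left in its place in the rack
- vial_white_4_center (a point): centre of white-capped vial 4 of 5, of the same size as the red-capped one; its x axis runs along the vial. To be left in its place in the rack
- vial_white_5_center (a point): centre of white-capped vial 5 of 5, of the same size as the red-capped one; its x axis runs along the vial. To be left in its place in the rack
- vial_red: the red-capped vial as a body; its origin is the same point as vial_red_center
There are look-alikes about, which are no part of the job. Leave any purple or yellow look-alike of the vial_red alone.

How it is judged:
By the outcome, as a careful person would: the job done as asked, in the order asked, and still so for the second after the job is handed in, with the robot touching nothing.
It also fails if it takes over 50 s, if anything falls off the work surface, if the arm or the gripper's body presses on something with over 40 N, if the wrist force passes 120 N, or if a joint passes its speed limit or range.

## Robot

A 6-joint arm with a two-finger parallel gripper is mounted at the origin on a cart in front of the work surface, level with it; the furniture and walls round the work are solid. World frame = base frame: x ahead of the robot, y to its left, z up, the work surface at z = 0. Lengths are in mm, angles in degrees, forces in N, time in s.
With the tool pointing down it reaches from about 350 to 850 mm from the base axis. Payload 8.1 kg.
Tool frame: the origin (TCP) lies at the very end of the fingers, on their centre line; the grasp point (between the pads) lies 19 mm behind it; z points along the fingers, y is the line along which they close (so a half turn about z gives the same grasp; the last joint's range is limited). The gripper opens to 85 mm and grips with 20 to 120 N. Pads are 22 mm wide; open, the fingers measure 114 mm over their backs; the gripper's body (76 mm by 85 mm) begins 54 mm behind the grasp point. The pads swing forward as they close: fully open they stand 13 mm farther back than shut.
Start: joints at [60.825, 7.471, 85.268, -0, 87.261, -4.893], TCP at [246.716, 546.934, 231.292] pointing down, gripper open.
Joint ranges: [-169.43, 169.43], [-51.17, 129.36], [1.28, 143.12], [-76.62, 256.62], [0, 156.53], [-152.29, 152.29]. Speed limits (degrees/s): [136.94, 136.94, 159.86, 180, 180, 180].

## Interface

Orientations are given as [roll, pitch, yaw] about the fixed x, y, z axes, in that order (R = Rz(yaw) Ry(pitch) Rx(roll)).
In Python, from bench import sense, eyes, job, models gives the robot as it stands. The module is installed in compiled form; this text tells all that it offers.
- The arm moves only by the tool apply_moves, never from a script. Its argument "rows" is a list of rows, each a list of 6 numbers: the shift along the tool's x, y, z in mm, then the turn, a rotation vector about the tool's x, y, z in rad. In form: [[dx, dy, dz, rx, ry, rz], ...]. A call has exactly 5 rows; each row shifts and turns the commanded pose from where the row before left it, along the tool's axes as they then stand; what a row does not reach is not made up. A row lasts 1/8 s, in which the tool goes at most 62.5 mm and 10.7 degrees, less where a joint would pass 70% of its speed; a pose out of reach is approached as far as the arm can. A call is refused whole if a number of a shift passes 62.5 or a number of a turn 0.188, either way. A call with a gripper value outside its range is refused whole. "fingers" is the finger opening in mm, from 0 to 85.4, set as the call begins (left out, the last holds). The fingers move at their own pace and stop on an object; "grip_force" is the grip in N (left out, the last holds). Time passes only in rows, so rows that do not move let the fingers close, or fill a call up. It gives the time, the measured TCP pose, the force, the opening and the grip force at its end, in the units of the state.
- sense(): the state, without advancing time (a new reading comes with each control period).
- eyes.snapshot(name): name is "scene" or "top"; returns (picture, depth): 384x512x3 uint8, red, green, blue; 384x512 float32, mm along the optical axis (not along the pixel's ray), 0 where there is no reading.
- eyes.get_calibration(name): a dict with "intrinsics" (3x3 intrinsics, pixels), "R" (3x3) and "t" (3): a world point X has camera coordinates R X + t. Camera axes: x right, y down, z forward; pixel columns grow to the right and rows downward; lengths in mm; the calibration is good to about 2 mm. A picture is of the moment at which its call begins. get_calibration takes no time and is no camera call.
- job.hand_in(): hands the job in; it is judged then, once.
Trained networks look in the newest picture that a camera, given by its name, has taken for a name from the list of things; names that differ only in an ending like _2 or _b are one class to them, and where a whole thing is asked for, a point or a joint stands for the part that bears it (a point fixed in the world has none). Each returns a list of dicts, best first, with "confidence" (0 to 1); they miss things now and then, are a little off and sometimes report something else, mostly with a low value. They report only what shows in the picture. A call takes as long as a camera call. They do not tell look-alikes from the thing itself.
- models.boxes_of(name, camera): "xyz" ([x, y, z] in mm, in world coordinates, good to about 4 mm: the middle of the surface that is visible of it).
- models.cut_out(name, camera): "pixels" (384x512 bool, what is visible of it).
- models.place_of(name, camera): "xyz" ([x, y, z] in mm, in world coordinates, good to about 4 mm: a listed point, or the origin of a listed thing).
The state is a dict: "time": time; "joint_pos": joint angles; "qd": joint speeds; "joint_efforts": joint torques, N m; "tool_pos": TCP position; "tcp_rot": TCP orientation; "ft_force": force on the tool from outside, world axes, zero at the start; "wrist_torque": the same for the moment, N m; "finger_gap": finger opening in mm; "grip_force": force on a finger pad.
Only numpy, scipy, OpenCV 4.12 (cv2) and the standard library are available. Lean on these libraries where they do the work, as an engineer would, in place of code of your own. Each camera call takes 0.05 s, during which the arm holds its last target. There are 200 camera calls.

## Working session

There is one attempt and no reset: what is moved stays moved. The work goes in short steps, Python scripts to look and compute and a tool call to move; the robot and the scene stay as the last step left them, time stands still between calls to the robot, and variables do not carry over. Pictures are saved under pics/ and viewed, at most 10 in all, crops included, and the job is handed in when it is done.

Besides the shell and the picture viewer there is one more tool, called after "Emit:" as name(argument=value, ...), one argument or row to a line, values as JSON. apply_moves: Moves the arm, as the interface text tells. Its arguments: {"type":"object","properties":{"rows":{"type":"array"},"fingers":{"type":"number"},"grip_force":{"type":"number"}},"required":["rows"]}

```bash
mkdir -p pics; cat > h.py <<'E'
import numpy as np, cv2
from bench import sense, eyes, job, models
from scipy.spatial.transform import Rotation as R
def cloud(cam):
    im,d=eyes.snapshot(cam); c=eyes.get_calibration(cam)
    K=np.array(c["intrinsics"]);Rm=np.array(c["R"]);t=np.array(c["t"])
    v,u=np.mgrid[:384,:512]
    P=np.stack([(u-K[0,2])/K[0,0]*d,(v-K[1,2])/K[1,1]*d,d],-1)
    return im,d,(P-t)@Rm
E
python3 - <<'E'
from h import *
s=sense();print({k:np.round(v,3) for k,v in s.items()})
for c in("scene","top"):
    im,d,W=cloud(c);cv2.imwrite(f"pics/{c}0.png",cv2.cvtColor(im,cv2.COLOR_RGB2BGR));np.save(f"{c}.npy",W)
    k=eyes.get_calibration(c);print(c,np.round(-np.array(k["R"]).T@np.array(k["t"])),np.round(k["intrinsics"][0]))
    for n in("rack","vial_red_center","mixer","trough","start_top","vial_white_1_center"):
        print(n,[(np.round(o["xyz"]).tolist(),round(o["confidence"],2)) for o in models.place_of(n,c)])
E
```

```text
{'time': np.float64(0.0), 'joint_pos': array([60.825,  7.517, 85.328, -0.   , 87.26 , -4.893]), 'qd': array([-0.028, -0.004, -0.095,  0.074,  0.085,  0.06 ]), 'joint_efforts': array([ 2.0000e-03, -5.6941e+01, -5.0054e+01, -0.0000e+00,  1.5000e-02,
        0.0000e+00]), 'tool_pos': array([246.457, 546.461, 230.237]), 'tcp_rot': array([-1.79895e+02, -9.00000e-03,  1.55718e+02]), 'ft_force': array([-0.549,  0.557,  1.216]), 'wrist_torque': array([ 0.061,  0.019, -0.019]), 'grip_force': np.float64(0.0), 'finger_gap': np.float64(85.734)}
scene [ 200. -559.  748.] [365.   0. 250.]
rack [([507.0, 190.0, -4.0], 0.98), ([491.0, -168.0, 66.0], 0.3)]
vial_red_center [([513.0, 6.0, 10.0], 0.55), ([380.0, 52.0, 10.0], 0.53), ([466.0, 174.0, 41.0], 0.46), ([552.0, 225.0, 40.0], 0.35)]
mixer [([472.0, -167.0, 6.0], 0.7)]
trough [([492.0, -166.0, 66.0], 0.81)]
start_top [([428.0, -224.0, 49.0], 0.56)]
vial_white_1_center [([467.0, 146.0, 45.0], 0.6)]
top [ 329.  -46. 1122.] [493.   0. 257.]
rack [([512.0, 184.0, -3.0], 0.94)]
vial_red_center [([466.0, 174.0, 40.0], 0.74), ([512.0, 7.0, 10.0], 0.74), ([474.0, -167.0, 2.0], 0.58), ([381.0, 53.0, 12.0], 0.52)]
mixer [([473.0, -162.0, 1.0], 0.74)]
trough [([494.0, -161.0, 67.0], 0.95), ([468.0, 172.0, 40.0], 0.73)]
start_top [([431.0, -221.0, 56.0], 0.45)]
vial_white_1_center [([475.0, 141.0, 35.0], 0.74), ([471.0, -166.0, -1.0], 0.72)]
```

View pics/scene0.png

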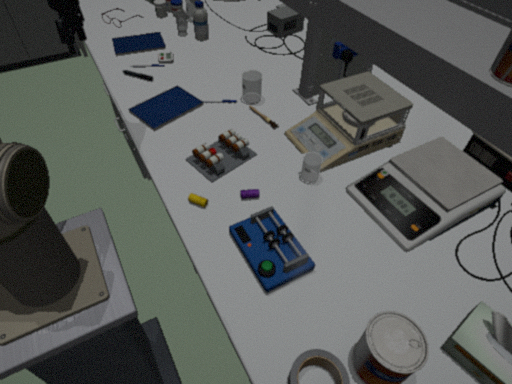

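View pics/top0.png

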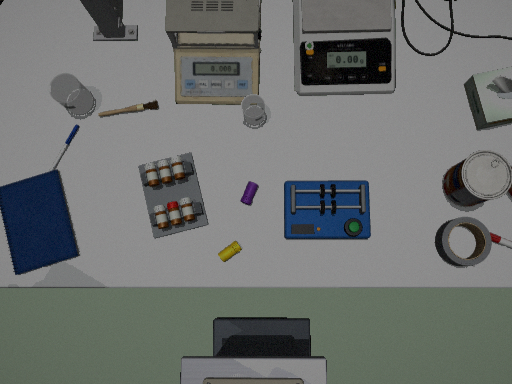

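The top view shows the rack around (173,195) with the red cap in the middle of the near row, at (173,206). The mixer is at (327,210), with its shafts along image-horizontal and the green button at (353,227). The purple (249,193) and yellow (230,251) vials are loose decoys.

```bash
python3 - <<'E'
from h import *
out=[]
for c in("scene","top"):
    im,d,W=cloud(c)
    hsv=cv2.cvtColor(im,cv2.COLOR_RGB2HSV)
    x,y,z=W[...,0],W[...,1],W[...,2]; S=d>0
    reg=S&(abs(x-510)<110)&(abs(y-187)<90)
    print(c,"bench z",np.median(z[S&(abs(x-512)<60)&(abs(y-60)<20)]))
    r=cv2.minAreaRect(np.float32(W[reg&(z>3)&(z<70)][:,:2]));print("rack rect",np.round(r[0],1),np.round(r[1],1),round(r[2],1))
    up=reg&(z>30)&(z<70); n,l,st,ce=cv2.connectedComponentsWithStats(up.astype(np.uint8),connectivity=4)
    for i in range(1,n):
        if st[i,4]>25:
            p=W[l==i];rr=cv2.minAreaRect(np.float32(p[:,:2]));print(" comp",st[i,4],np.round(rr[0],1),np.round(rr[1],1),round(rr[2],1),"ztop",np.round(np.percentile(p[:,2],[50,90,98]),1))
    red=reg&((hsv[...,0]<6)|(hsv[...,0]>174))&(hsv[...,1]>170)&(hsv[...,2]>80);print("red",red.sum(),np.round(np.median(W[red],0),1))
    mreg=S&(abs(x-472)<110)&(abs(y+165)<130)
    blue=mreg&(hsv[...,0]>100)&(hsv[...,0]<125)&(hsv[...,1]>130)&(z>15)
    r=cv2.minAreaRect(np.float32(W[mreg&(z>20)&(z<75)][:,:2]));print("mixer rect",np.round(r[0],1),np.round(r[1],1),round(r[2],1),"deck z",np.median(z[blue]))
    g=mreg&(hsv[...,0]>45)&(hsv[...,0]<85)&(hsv[...,1]>120)&(z>25);g2=g&(z>np.percentile(z[g],50)-3);print("green",g.sum(),np.round(W[g].min(0)),np.round(W[g].max(0)),np.round(np.median(W[g2],0),1))
    wh=mreg&(z>54)&(z<75)
    n,l,st,ce=cv2.connectedComponentsWithStats(wh.astype(np.uint8))
    for i in range(1,n):
        if st[i,4]>8: p=W[l==i];print(" high",st[i,4],np.round(np.median(p,0),1),np.round(p.min(0)),np.round(p.max(0)))
    b=(slice(140,250),slice(125,385)) if c=="top" else (slice(115,295),slice(175,325))
    out.append(cv2.resize(im[b],None,fx=3,fy=3,interpolation=cv2.INTER_CUBIC))
cv2.imwrite("pics/c_top.png",cv2.cvtColor(out[1],cv2.COLOR_RGB2BGR))
E
```

```text
scene bench z -0.7232890075217911
rack rect [506.5 179.6] [201.7 147.2] 3.6
 comp 425 [560.  190.8] [52.1 90.3] 14.6 ztop [47.1 51.5 52.9]
 comp 472 [465. 167.] [51.5 94.5] 17.3 ztop [46.7 51.4 53.2]
red 21 [481.9 173.6  49.6]
mixer rect [ 473.2 -166.4] [190.5 129.4] 90.0 deck z 29.26836618677252
green 143 [ 420. -239.   28.] [517. -88.  63.] [ 432.7 -220.6   51.1]
 high 75 [490.7 -90.5  55.7] [464. -96.  54.] [522. -85.  58.]
 high 39 [ 509.9 -155.5   58. ] [ 500. -160.   54.] [ 524. -150.   63.]
 high 40 [ 474.6 -154.7   58.9] [ 464. -158.   54.] [ 488. -149.   63.]
 high 40 [ 510.2 -178.4   58.4] [ 499. -182.   54.] [ 524. -174.   63.]
 high 44 [ 474.  -179.5   58.4] [ 463. -182.   54.] [ 487. -173.   62.]
 high 98 [ 493.7 -242.1   56. ] [ 463. -247.   54.] [ 523. -237.   59.]
top bench z 0.07367785408270067
rack rect [509.6 187.1] [217.7 179.2] 0.7
 comp 916 [558.5 196.9] [ 51.7 109.2] 14.6 ztop [48.4 53.1 55.1]
 comp 933 [464.3 171.3] [ 51.6 109.2] 15.1 ztop [48.5 53.  54.7]
red 53 [480.5 176.9  50.4]
mixer rect [ 473.6 -166.9] [190.5 130.6] 89.9 deck z 30.180487346836358
green 107 [ 413. -233.   40.] [ 517. -152.   63.] [ 431.7 -220.6   52. ]
 high 121 [492.9 -90.9  56.9] [462. -96.  54.] [523. -86.  62.]
 high 48 [ 510.4 -154.5   59.4] [ 499. -159.   54.] [ 524. -150.   65.]
 high 49 [ 510.7 -178.2   59.2] [ 499. -183.   54.] [ 524. -174.   64.]
 high 115 [ 492.1 -242.7   57.4] [ 464. -248.   54.] [ 524. -237.   62.]
 high 50 [ 474.5 -154.    59.8] [ 462. -158.   54.] [ 488. -149.   65.]
 high 50 [ 474.6 -178.3   59. ] [ 462. -183.   54.] [ 489. -173.   66.]
```

View pics/c_top.png

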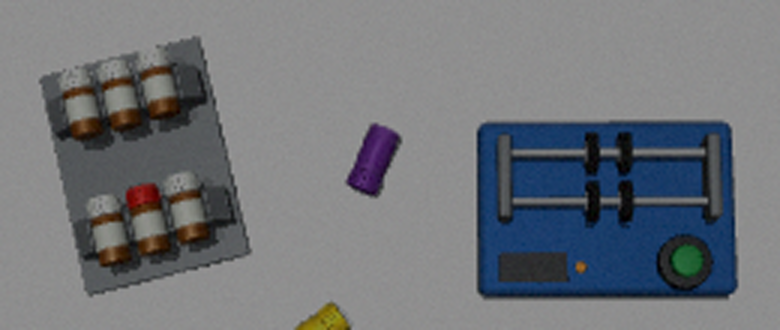

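The crop shows the red cap in the middle of the near row, pointing away from the robot. The rack is yawed about 15° and the mixer about 0°. The estimates are red vial ≈ (465,172,40) with axis 15°, trough ≈ (493,-166.5,67) and button ≈ (432,-221,52). Next I turn the tool to align it with the vial.

Emit:
apply_moves(
  rows=[
    [0,0,0,0,0,0.177],
    [0,0,0,0,0,0.177],
    [0,0,0,0,0,0.177],
    [0,0,0,0,0,0.176],
    [0,0,0,0,0,0.176],
  ],
  fingers=70,
  grip_force=30,
)

```text
time: 1.42
tool_pos: [246.7, 546.9, 231.3]
tcp_rot: [-180.0, 0.0, 104.8]
ft_force: [-1.2, -0.4, 1.4]
finger_gap: 69.9
grip_force: 0.0
```

```bash
cat >> h.py <<'E'
def go(p,yaw=None):
    s=sense();r=R.from_euler("xyz",s["tcp_rot"],degrees=True)
    print("at",np.round(s["tool_pos"],1),np.round(s["tcp_rot"],1),"F",np.round(s["ft_force"],1),"gap",round(float(s["finger_gap"]),1),"grip",round(float(s["grip_force"]),1),"t",round(float(s["time"]),2))
    print("shift tool",np.round(r.inv().apply(np.array(p)-s["tool_pos"]),1))
    if yaw is not None: print("turn",np.round((r.inv()*R.from_euler("xyz",[180,0,yaw],degrees=True)).as_rotvec(),4))
E
python3 - <<'E'
from h import *
go([465,172,120],105.1)
W=np.load("top.npy")
a=np.radians(15.1);ex=np.array([np.cos(a),np.sin(a)]);ey=np.array([-ex[1],ex[0]])
for f in("top","scene"):
    W=np.load(f+".npy")
    q=W[(abs(W[...,0]-465)<50)&(abs(W[...,1]-172)<60)&(W[...,2]>47)&(W[...,2]<60)]
    v=(q[:,:2]-[465,172])@ey;u=(q[:,:2]-[465,172])@ex
    for c in(-30,0,30):
        m=abs(v-c)<12;print(f,c,"v",np.round(np.mean(v[m]),1),"u",np.round(np.percentile(u[m],[2,98]),1),"z",np.round(np.percentile(q[m,2],95),1))
E
```

```text
at [246.7 546.9 231.3] [-180.     0.   104.8] F [-1.2 -0.4  1.4] gap 69.9 grip 0.0 t 1.43
shift tool [-418.2  115.3  111.3]
turn [-0.      0.     -0.0054]
top -30 v -29.8 u [-23.9  23.5] z 54.6
top 0 v 0.4 u [-25.2  22.8] z 53.8
top 30 v 30.0 u [-24.6  22.1] z 54.1
scene -30 v -31.0 u [-23.5  23.8] z 52.8
scene 0 v -0.7 u [-25.2  21.9] z 52.8
scene 30 v 28.7 u [-25.6  23.6] z 52.9
```

Emit:
apply_moves(
  rows=[
    [-41.8,11.4,0,0,0,-0.0055],
    [-41.8,11.4,0,0,0,0],
    [-41.8,11.4,0,0,0,0],
    [-41.8,11.4,0,0,0,0],
    [-41.8,11.4,0,0,0,0],
  ],
)

```text
time: 2.05
tool_pos: [357.7, 359.3, 231.5]
tcp_rot: [180.0, -0.0, 105.4]
ft_force: [0.3, 0.2, 0.2]
finger_gap: 69.8
grip_force: 0.0
```

Emit:
apply_moves(
  rows=[
    [-41.8,11.4,20,0,0,0],
    [-41.8,11.4,20,0,0,0],
    [-41.8,11.4,20,0,0,0],
    [-41.8,11.4,20,0,0,0],
    [-41.8,11.4,20,0,0,0],
  ],
)

```text
time: 2.68
tool_pos: [468.4, 173.0, 131.0]
tcp_rot: [180.0, -0.0, 105.4]
ft_force: [1.5, 0.5, 0.5]
finger_gap: 70.2
grip_force: 0.0
```

Emit:
apply_moves(
  rows=[
    [0,0,20,0,0,0],
    [0,0,15,0,0,0],
    [0,0,5,0,0,0],
    [0,0,0,0,0,0],
    [0,0,0,0,0,0],
  ],
)

```text
time: 3.3
tool_pos: [468.2, 174.8, 92.2]
tcp_rot: [179.9, 0.0, 105.5]
ft_force: [-0.0, -0.1, -0.1]
finger_gap: 69.7
grip_force: 0.0
```

```bash
python3 - <<'E'
from h import *
go([464,172,24.5],105.1)
o=[]
for c,b in(("scene",(slice(100,220),slice(150,300))),("top",(slice(130,250),slice(100,250)))):
    im,_=eyes.snapshot(c);o.append(cv2.resize(im[b],(520,416),interpolation=cv2.INTER_CUBIC)[:,:395] if 0 else cv2.resize(im[b],(400,320),interpolation=cv2.INTER_CUBIC))
cv2.imwrite("pics/close.png",cv2.cvtColor(np.hstack(o),cv2.COLOR_RGB2BGR))
E
```

```text
at [468.2 174.8  92.2] [179.9   0.  105.5] F [-0.  -0.1 -0.1] gap 69.7 grip 0.0 t 3.3
shift tool [-1.6 -4.9 67.7]
turn [0.0015 0.     0.0068]
```

View pics/close.png

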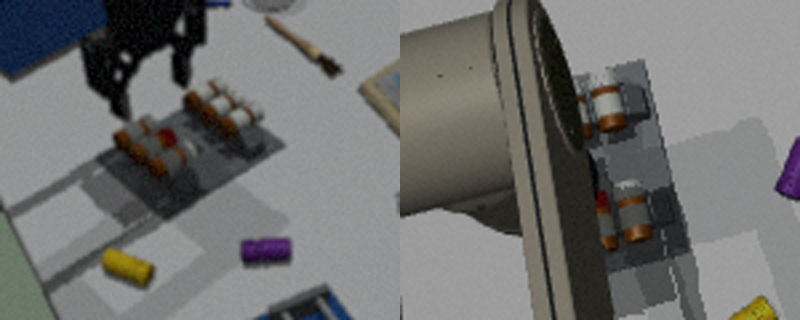

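The fingers straddle the red vial at (165,140) in the left half, one of them over the channel. I correct by (-1.6,-4.9) and descend.

Emit:
apply_moves(
  rows=[
    [-1.6,-4.9,0,0,0,0.0068],
    [0,0,10,0,0,0],
    [0,0,10,0,0,0],
    [0,0,8,0,0,0],
    [0,0,5,0,0,0],
  ],
)

```text
time: 4.03
tool_pos: [462.9, 171.3, 57.2]
tcp_rot: [-179.9, 0.0, 105.1]
ft_force: [-0.1, -0.7, -0.1]
finger_gap: 70.0
grip_force: 0.0
```

Emit:
apply_moves(
  rows=[
    [0,0,8,0,0,0],
    [0,0,8,0,0,0],
    [0,0,8,0,0,0],
    [0,0,7,0,0,0],
    [0,0,3.5,0,0,0],
  ],
)

```text
time: 4.65
tool_pos: [463.1, 171.3, 23.2]
tcp_rot: [-180.0, -0.0, 105.1]
ft_force: [-0.5, -0.9, 0.8]
finger_gap: 70.3
grip_force: 0.0
```

Emit:
apply_moves(
  rows=[
    [0,0,0,0,0,0],
    [0,0,0,0,0,0],
    [0,0,0,0,0,0],
    [0,0,0,0,0,0],
    [0,0,0,0,0,0],
  ],
  fingers=40,
  grip_force=30,
)

```text
time: 5.28
tool_pos: [463.5, 171.4, 23.9]
tcp_rot: [180.0, -0.0, 105.1]
ft_force: [-0.3, -0.5, -0.7]
finger_gap: 49.2
grip_force: 31.1
```

```bash
python3 -c "
from h import *
go([493,-166.5,160],180)"
```

```text
at [463.5 171.4  23.9] [180.   -0.  105.1] F [-0.3 -0.5 -0.7] gap 49.2 grip 31.1 t 5.28
shift tool [-334.   -59.2 -136.1]
turn [ 2.0000e-04  1.0000e-04 -1.3081e+00]
```

The vial is gripped at 49 mm. I lift it straight up.

Emit:
apply_moves(
  rows=[
    [0,0,-5,0,0,0],
    [0,0,-12,0,0,0],
    [0,0,-20,0,0,0],
    [0,0,-25,0,0,0],
    [0,0,-25,0,0,0],
  ],
)

```text
time: 5.9
tool_pos: [463.6, 171.5, 112.6]
tcp_rot: [180.0, 0.0, 105.1]
ft_force: [0.6, -0.3, -0.3]
finger_gap: 49.6
grip_force: 31.2
```

Emit:
apply_moves(
  rows=[
    [0,0,-15,0,0,-0.145],
    [0,0,-15,0,0,-0.145],
    [0,0,-10,0,0,-0.145],
    [0,0,-5,0,0,-0.145],
    [0,0,0,0,0,-0.145],
  ],
)

```text
time: 6.52
tool_pos: [464.0, 171.6, 157.6]
tcp_rot: [179.9, 0.1, 146.9]
ft_force: [0.1, 1.0, -1.0]
finger_gap: 49.1
grip_force: 31.2
```

Emit:
apply_moves(
  rows=[
    [0,0,0,0,0,-0.145],
    [0,0,0,0,0,-0.145],
    [0,0,0,0,0,-0.145],
    [0,0,0,0,0,-0.148],
    [0,0,0,0,0,0],
  ],
)

```text
time: 7.15
tool_pos: [463.6, 171.5, 156.7]
tcp_rot: [180.0, 0.1, 179.9]
ft_force: [-1.7, -0.6, -0.3]
finger_gap: 49.7
grip_force: 31.2
```

```bash
python3 - <<'E'
from h import *
go([493,-166.5,120],180)
o=[]
for c,b in(("scene",(slice(100,220),slice(150,300))),("top",(slice(130,250),slice(100,250)))):
    im,_=eyes.snapshot(c);o.append(cv2.resize(im[b],(400,320),interpolation=cv2.INTER_CUBIC))
cv2.imwrite("pics/lift.png",cv2.cvtColor(np.hstack(o),cv2.COLOR_RGB2BGR))
E
```

```text
at [463.6 171.5 156.7] [1.800e+02 1.000e-01 1.799e+02] F [-1.7 -0.6 -0.3] gap 49.7 grip 31.2 t 7.15
shift tool [ -29.7 -337.9   36.6]
turn [ 0.0002  0.001  -0.001 ]
```

View pics/lift.png

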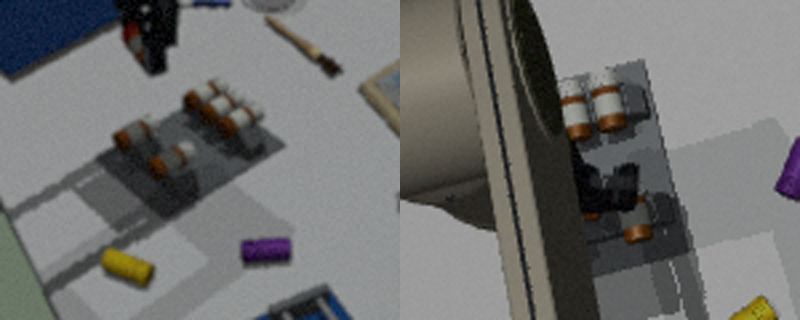

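The vial is held at (130,40) in the left half, and the neighbours lie undisturbed. I move to the mixer.

Emit:
apply_moves(
  rows=[
    [-3,-20,0,0,0,0],
    [-3,-35,0,0,0,0],
    [-3,-38,0,0,0,0],
    [-3,-38,0,0,0,0],
    [-3,-38,0,0,0,0],
  ],
)

```text
time: 7.88
tool_pos: [478.4, 1.2, 156.1]
tcp_rot: [-180.0, 0.0, 179.8]
ft_force: [-0.2, -0.7, -1.5]
finger_gap: 49.7
grip_force: 31.2
```

Emit:
apply_moves(
  rows=[
    [-3,-38,0,0,0,0],
    [-3,-38,0,0,0,0],
    [-3,-38,0,0,0,0],
    [-3,-35,0,0,0,0],
    [-2.7,-19.9,0,0,0,0],
  ],
)

```text
time: 8.5
tool_pos: [493.1, -168.0, 156.0]
tcp_rot: [-180.0, 0.0, 179.8]
ft_force: [1.0, 0.0, -1.0]
finger_gap: 49.3
grip_force: 31.2
```

Emit:
apply_moves(
  rows=[
    [0,0,15,0,0,0],
    [0,0,15,0,0,0],
    [0,0,10,0,0,0],
    [0,0,0,0,0,0],
    [0,0,0,0,0,0],
  ],
)

```text
time: 9.12
tool_pos: [493.3, -166.2, 116.1]
tcp_rot: [-180.0, 0.0, -180.0]
ft_force: [0.7, -0.0, -0.7]
finger_gap: 49.7
grip_force: 31.2
```

```bash
python3 - <<'E'
from h import *
go([493,-166.5,52],180)
im,d,W=cloud("scene")
cv2.imwrite("pics/mix.png",cv2.cvtColor(cv2.resize(im[160:310,190:340],(600,600),interpolation=cv2.INTER_CUBIC),cv2.COLOR_RGB2BGR))
hsv=cv2.cvtColor(im,cv2.COLOR_RGB2HSV);m=(d>0)&(abs(W[...,0]-493)<40)&(abs(W[...,1]+166)<50)&(W[...,2]>85)&(W[...,2]<130)&(hsv[...,1]>120)&((hsv[...,0]<25)|(hsv[...,0]>172))
print(m.sum(),np.round(W[m].min(0)),np.round(W[m].max(0)),np.round(np.median(W[m],0)))
E
```

```text
at [ 493.3 -166.2  116.1] [-180.    0. -180.] F [ 0.7 -0.  -0.7] gap 49.7 grip 31.2 t 9.12
shift tool [ 0.3 -0.3 64.1]
turn [-0.0001  0.0004  0.0004]Traceback (most recent call last):
  File "<stdin>", line 6, in <module>
    return umr_minimum(a, axis, None, out, keepdims, initial, where)
ValueError: zero-size array to reduction operation minimum which has no identity
```

View pics/mix.png

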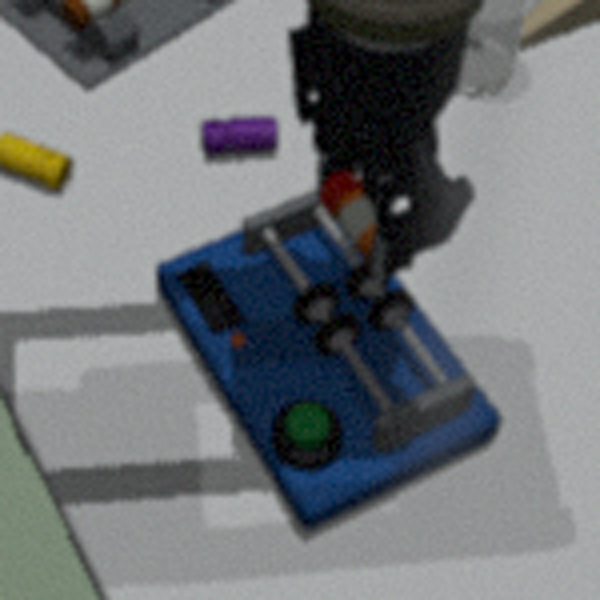

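The vial at (350,210) hangs level above the trough, capped end toward +y, and is lined up. I descend and feel for contact.

Emit:
apply_moves(
  rows=[
    [0.3,-0.3,15,0,0,0],
    [0,0,15,0,0,0],
    [0,0,13,0,0,0],
    [0,0,10,0,0,0],
    [0,0,5,0,0,0],
  ],
)

```text
time: 9.8
tool_pos: [492.3, -166.6, 56.7]
tcp_rot: [180.0, -0.1, 180.0]
ft_force: [0.2, -0.0, -1.2]
finger_gap: 49.4
grip_force: 31.2
```

Emit:
apply_moves(
  rows=[
    [0,0,1.5,0,0,0],
    [0,0,1,0,0,0],
    [0,0,1,0,0,0],
    [0,0,0.5,0,0,0],
    [0,0,0,0,0,0],
  ],
)

```text
time: 10.42
tool_pos: [492.8, -166.8, 53.9]
tcp_rot: [-180.0, 0.0, 180.0]
ft_force: [0.4, -0.3, -0.3]
finger_gap: 49.4
grip_force: 31.2
```

Emit:
apply_moves(
  rows=[
    [0,0,0.5,0,0,0],
    [0,0,0.5,0,0,0],
    [0,0,0.5,0,0,0],
    [0,0,0,0,0,0],
    [0,0,0,0,0,0],
  ],
)

```text
time: 11.05
tool_pos: [493.6, -167.0, 53.1]
tcp_rot: [-180.0, 0.1, 180.0]
ft_force: [0.5, 1.7, 5.7]
finger_gap: 49.4
grip_force: 31.9
```

```bash
python3 -c "
from h import *
go([493,-166.5,51],180)
for c in('scene','top'):
    im,d,W=cloud(c); print(c,[(np.round(o['xyz'],1).tolist(),round(o['confidence'],2)) for o in models.place_of('vial_red_center',c)])
"
```

```text
at [ 493.6 -167.    53.1] [-1.8e+02  1.0e-01  1.8e+02] F [0.5 1.7 5.7] gap 49.4 grip 31.9 t 11.05
shift tool [0.6 0.5 2.1]
turn [-0.0005  0.0016 -0.    ]
scene [([491.1, -162.7, 68.8], 0.74), ([470.1, 145.0, 42.2], 0.74), ([380.3, 50.1, 13.1], 0.44)]
top [([517.0, 4.6, 14.2], 0.8), ([382.2, 52.9, 11.7], 0.79)]
```

Contact is 5.7 N straight up with almost no sideways force, so both wheel rows carry the vial. I release in stages.

Emit:
apply_moves(
  rows=[
    [0,0,0,0,0,0],
    [0,0,0,0,0,0],
    [0,0,0,0,0,0],
    [0,0,0,0,0,0],
    [0,0,0,0,0,0],
  ],
  fingers=54,
  grip_force=20,
)

```text
time: 11.88
tool_pos: [492.7, -166.8, 52.2]
tcp_rot: [180.0, -0.0, 180.0]
ft_force: [0.6, -0.4, 0.3]
finger_gap: 54.0
grip_force: 0.0
```

Emit:
apply_moves(
  rows=[
    [0,0,0,0,0,0],
    [0,0,0,0,0,0],
    [0,0,0,0,0,0],
    [0,0,0,0,0,0],
    [0,0,0,0,0,0],
  ],
  fingers=70,
)

```text
time: 12.5
tool_pos: [492.8, -166.8, 52.3]
tcp_rot: [180.0, 0.0, 180.0]
ft_force: [-0.6, -0.6, -0.6]
finger_gap: 69.9
grip_force: 0.0
```

Emit:
apply_moves(
  rows=[
    [0,0,-5,0,0,0],
    [0,0,-10,0,0,0],
    [0,0,-20,0,0,0],
    [0,0,-30,0,0,0],
    [0,0,-30,0,0,0],
  ],
)

```text
time: 13.12
tool_pos: [492.9, -166.8, 149.0]
tcp_rot: [-180.0, 0.0, 180.0]
ft_force: [-0.1, 0.3, 0.6]
finger_gap: 70.3
grip_force: 0.0
```

Emit:
apply_moves(
  rows=[
    [20,0,0,0,0,0],
    [20,10,0,0,0,0],
    [20,0,0,0,0,0],
    [0,0,0,0,0,0],
    [0,0,0,0,0,0],
  ],
  fingers=0,
)

```text
time: 13.75
tool_pos: [433.5, -157.1, 148.1]
tcp_rot: [-180.0, 0.1, 180.0]
ft_force: [0.0, -0.6, 0.9]
finger_gap: 0.1
grip_force: 0.0
```

```bash
python3 - <<'E'
from h import *
go([432,-221,80],180)
im,d,W=cloud("scene");im2,_,_=cloud("top")
for c in('scene','top'): print(c,[(np.round(o['xyz'],1).tolist(),round(o['confidence'],2)) for o in models.place_of('vial_red_center',c)])
cv2.imwrite("pics/placed.png",cv2.cvtColor(np.hstack([cv2.resize(im[190:300,220:330],(400,400),interpolation=cv2.INTER_CUBIC),cv2.resize(im2[160:260,275:375],(400,400),interpolation=cv2.INTER_CUBIC)]),cv2.COLOR_RGB2BGR))
E
```

```text
at [ 433.5 -157.1  148.1] [-1.8e+02  1.0e-01  1.8e+02] F [ 0.  -0.6  0.9] gap 0.1 grip 0.0 t 13.75
shift tool [  1.6 -63.9  68.1]
turn [-0.0006  0.0015 -0.0004]
scene [([380.0, 52.3, 14.1], 0.67), ([513.2, 2.6, 11.6], 0.45), ([555.0, 224.7, 41.5], 0.16)]
top [([383.3, 53.9, 12.1], 0.8), ([512.2, 6.7, 9.5], 0.54)]
```

View pics/placed.png

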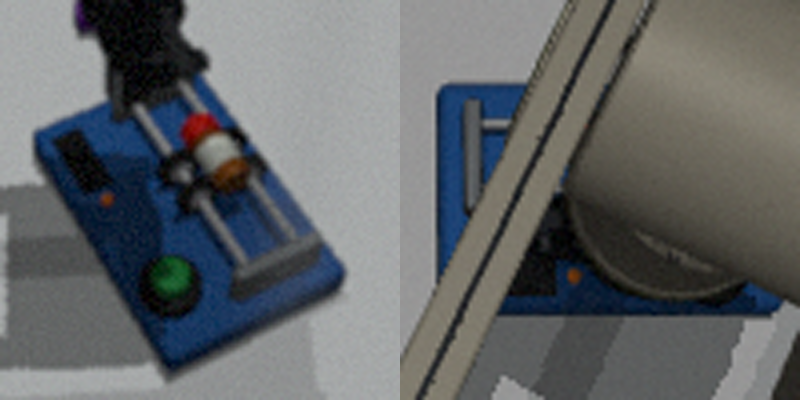

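The vial at (215,155) in the left half lies in the trough on all four wheels. Next I measure its centring and move above the button.

Emit:
apply_moves(
  rows=[
    [1.5,-15,10,0,0,0],
    [0,-20,15,0,0,0],
    [0,-20,20,0,0,0],
    [0,-9,20,0,0,0],
    [0,0,15,0,0,0],
  ],
)

```text
time: 14.58
tool_pos: [430.4, -221.7, 65.6]
tcp_rot: [180.0, -0.1, 179.9]
ft_force: [-0.7, 1.1, -0.3]
finger_gap: -0.1
grip_force: 0.0
```

```bash
python3 - <<'E'
from h import *
go([432,-221,55],180)
im,d,W=cloud("scene")
m=(d>0)&(abs(W[...,0]-493)<14)&(abs(W[...,1]+166)<45)&(W[...,2]>66)&(W[...,2]<90)
print(m.sum(),np.round(np.percentile(W[m],[2,98],axis=0),1), "ztop",W[m][:,2].max())
p=W[m&(W[...,2]>74)];print(len(p),np.round(np.median(p,0),1),np.round(np.percentile(p,[2,98],axis=0),1))
E
```

```text
at [ 430.4 -221.7   65.6] [ 1.800e+02 -1.000e-01  1.799e+02] F [-0.7  1.1 -0.3] gap -0.1 grip 0.0 t 14.57
shift tool [-1.6  0.7 10.5]
turn [ 0.0006 -0.0015 -0.0015]
11 [[ 495.1 -193.1   66.6]
 [ 504.8 -191.3   77. ]] ztop 77.12791210140308
5 [ 499.4 -192.2   76.1] [[ 496.5 -193.1   74.4]
 [ 502.2 -191.3   77.1]]
```

The vial's near end is at y≈-192, so its centre is at ≈-167, which is centred. Now I press the button.

Emit:
apply_moves(
  rows=[
    [-1.5,0.7,5,0,0,0],
    [0,0,4,0,0,0],
    [0,0,2,0,0,0],
    [0,0,2,0,0,0],
    [0,0,0,0,0,0],
  ],
)

```text
time: 15.25
tool_pos: [432.8, -220.1, 54.4]
tcp_rot: [-180.0, 0.0, -180.0]
ft_force: [-0.1, -0.6, 0.1]
finger_gap: -0.1
grip_force: 0.0
```

Emit:
apply_moves(
  rows=[
    [0,0,1,0,0,0],
    [0,0,1,0,0,0],
    [0,0,1,0,0,0],
    [0,0,0,0,0,0],
    [0,0,0,0,0,0],
  ],
)

```text
time: 15.88
tool_pos: [432.8, -220.1, 51.4]
tcp_rot: [-180.0, 0.0, 180.0]
ft_force: [-1.0, 0.1, 1.5]
finger_gap: -0.3
grip_force: 0.8
```

Emit:
apply_moves(
  rows=[
    [0,0,1,0,0,0],
    [0,0,1,0,0,0],
    [0,0,1,0,0,0],
    [0,0,0,0,0,0],
    [0,0,0,0,0,0],
  ],
)

```text
time: 16.5
tool_pos: [432.8, -220.2, 48.4]
tcp_rot: [-180.0, 0.0, 180.0]
ft_force: [-1.1, -0.0, 3.7]
finger_gap: -0.3
grip_force: 1.7
```

Emit:
apply_moves(
  rows=[
    [0,0,1,0,0,0],
    [0,0,0.5,0,0,0],
    [0,0,0.5,0,0,0],
    [0,0,0,0,0,0],
    [0,0,0,0,0,0],
  ],
)

```text
time: 17.12
tool_pos: [432.8, -220.1, 46.4]
tcp_rot: [-180.0, 0.0, 180.0]
ft_force: [-0.0, 0.6, 4.8]
finger_gap: 0.2
grip_force: 2.3
```

Emit:
apply_moves(
  rows=[
    [0,0,0.5,0,0,0],
    [0,0,0.5,0,0,0],
    [0,0,0.5,0,0,0],
    [0,0,0,0,0,0],
    [0,0,0,0,0,0],
  ],
)

```text
time: 17.75
tool_pos: [432.9, -220.2, 45.8]
tcp_rot: [-180.0, -0.0, -180.0]
ft_force: [-5.9, 3.2, 16.2]
finger_gap: 0.2
grip_force: 7.8
```

The button bottomed out at 16 N. I release it and back off.

Emit:
apply_moves(
  rows=[
    [0,0,-5,0,0,0],
    [0,0,-10,0,0,0],
    [0,0,-25,0,0,0],
    [0,0,-35,0,0,0],
    [0,0,-35,0,0,0],
  ],
)

```text
time: 18.38
tool_pos: [432.2, -219.7, 155.5]
tcp_rot: [180.0, -0.1, 180.0]
ft_force: [-0.0, -0.5, 0.0]
finger_gap: 0.2
grip_force: 0.0
```

Emit:
apply_moves(
  rows=[
    [0,40,0,0,0,0],
    [0,55,0,0,0,0],
    [0,55,0,0,0,0],
    [0,55,0,0,0,0],
    [0,40,0,0,0,0],
  ],
)

```text
time: 19.0
tool_pos: [432.1, 27.0, 154.8]
tcp_rot: [180.0, -0.0, -180.0]
ft_force: [0.3, -0.5, -0.5]
finger_gap: -0.2
grip_force: 0.0
```

```bash
python3 - <<'E'
from h import *
go([432,-221,55])
im,d,W=cloud("scene");im2,d2,W2=cloud("top")
for d,W in((d,W),(d2,W2)):
    p=W[(d>0)&(abs(W[...,0]-493)<14)&(abs(W[...,1]+166)<45)&(W[...,2]>72)&(W[...,2]<90)]
    if len(p): print(len(p),np.round(np.median(p,0),1),np.round(np.percentile(p,[2,98],axis=0),1))
cv2.imwrite("pics/end.png",cv2.cvtColor(np.hstack([cv2.resize(im[130:300,170:340],(400,400),interpolation=cv2.INTER_CUBIC),cv2.resize(im2[130:260,250:380],(400,400),interpolation=cv2.INTER_CUBIC)]),cv2.COLOR_RGB2BGR))
E
```

```text
at [432.1  27.  154.8] [ 180.   -0. -180.] F [ 0.3 -0.5 -0.5] gap -0.2 grip 0.0 t 19.0
shift tool [   0.3 -248.    99.7]
172 [ 491.8 -169.2   77. ] [[ 483.9 -192.    72.3]
 [ 502.9 -143.2   79.9]]
239 [ 492.  -167.1   77.3] [[ 481.8 -192.3   72.6]
 [ 503.2 -143.7   82.3]]
```

View pics/end.png

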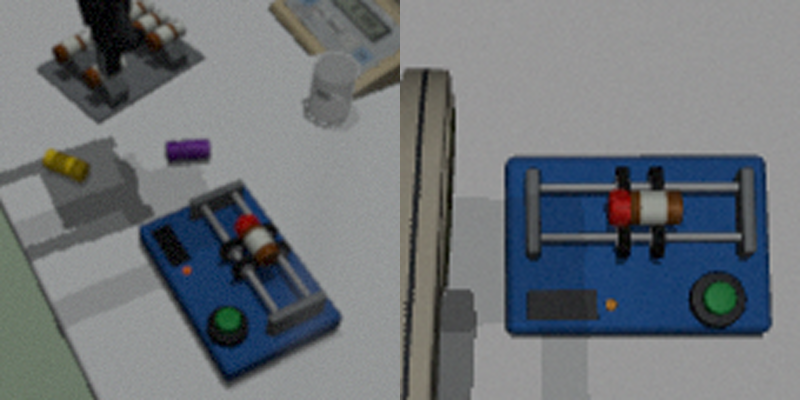

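The vial lies on all four wheels at (645,208) in the right half, within about 1.3 mm of centre. The button at (720,297) is back up, and the arm is clear of everything. I hand the job in.

```bash
python3 -c "
from h import *
print(job.hand_in())"
```

```text
the job is handed in; nothing more can be done
None
```

The job is handed in with no verdict returned: the red-capped vial lies on all four mixer wheels about 1 mm off centre, the start button was pressed fully in and released, and I saw no white-capped vial disturbed (the arm hid part of the rack in the last pictures).

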